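# Find the wobbly handle in the charging base

### The job

One of the three wells of the charging base is worn, so the handle in it has play. Wiggle the handles gently side to side in their wells, without pulling them up, to feel which one is loose; slide the loose one to and fro between its stops too, then draw it out, seat it fully in the single black repair stand, and let go. Leave the two firm handles fully seated, never force a handle against its well (a light push of some 5 N is enough), and do not push the stand or the things around about.

Things in the scene. Friction and masses are not known exactly. Their poses are not given: they have to be found in the camera images.
- charger: white charging base fixed to the counter: a flat tray 74 mm (x) by 204 mm (y) and 8 mm high with three grey square well blocks, 62 mm, side by side along its y axis, their tops 42 mm above the counter. Origin: centre of the underside; the row points roughly away from the robot, yaw varies.
- well_1 (a point): centre of the mouth of well 1 of 3 (number 1 at the base's +y end, 64 mm apart), at the height of the block's flat top, 42 mm above the counter; axes as the base. An upright round bore 28 mm deep, hidden under the handle's shoulder ring. One of the three wells is worn; which one cannot be seen
- well_2 (a point): centre of the mouth of well 2 of 3 (number 1 at the base's +y end, 64 mm apart), at the height of the block's flat top, 42 mm above the counter; axes as the base. An upright round bore 28 mm deep, hidden under the handle's shoulder ring. One of the three wells is worn; which one cannot be seen
- well_3 (a point): centre of the mouth of well 3 of 3 (number 1 at the base's +y end, 64 mm apart), at the height of the block's flat top, 42 mm above the counter; axes as the base. An upright round bore 28 mm deep, hidden under the handle's shoulder ring. One of the three wells is worn; which one cannot be seen
- handle_1: one of three identical upright battery handles, 120 mm long, about 0.12 kg, in any well. From below: steel shank 16 mm wide, 26 mm long (in the well), black shoulder ring 46 mm wide, 6 mm thick (rests on the block), round metal grip 24 mm wide from 32 to 120 mm. Origin: centre of the shank's underside, 16 mm above the counter when seated; z along the handle. Grip it at 78 to 105 mm along z
- handle_2: one of three identical upright battery handles, 120 mm long, about 0.12 kg, in any well. From below: steel shank 16 mm wide, 26 mm long (in the well), black shoulder ring 46 mm wide, 6 mm thick (rests on the block), round metal grip 24 mm wide from 32 to 120 mm. Origin: centre of the shank's underside, 16 mm above the counter when seated; z along the handle. Grip it at 78 to 105 mm along z
- handle_3: one of three identical upright battery handles, 120 mm long, about 0.12 kg, in any well. From below: steel shank 16 mm wide, 26 mm long (in the well), black shoulder ring 46 mm wide, 6 mm thick (rests on the block), round metal grip 24 mm wide from 32 to 120 mm. Origin: centre of the shank's underside, 16 mm above the counter when seated; z along the handle. Grip it at 78 to 105 mm along z
- slack_seat (a joint): rise in m of the spring contact pin (about 0.5 N) at the bottom of the worn well: 0 while a handle is seated, 0.006 when free. Its bore is 28 mm wide: a seated handle slides about 6 mm each way from the centre against only 1 to 3 N of friction. The name does not tell where in the row this well is
- firm_1_seat (a joint): the same pin in one of the two sound wells, m: 0 while a handle is seated, 0.006 when free. Its bore is 17.6 mm wide: a seated handle shifts less than 1 mm each way, then the wall stops it hard. Its place in the row is not told
- firm_2_seat (a joint): the same pin in the other sound well (bore 17.6 mm), m: 0 while a handle is seated, 0.006 when free
- stand: loose, weighted black repair stand, a square block 66 x 66 mm and 36 mm high, 0.8 kg, with one wide upright hole in the middle of its top. Origin: centre of the underside; z up
- stand_hole (a point): centre of the mouth of the repair stand's hole, 36 mm above the counter, in its flat top. The hole is 26 mm wide and 30 mm deep: the shank (16 mm) goes in with 5 mm to spare all round until the shoulder ring rests on the top; the handle's origin is then 26 mm below this point
- pill_bottle: small white pill bottle, 48 mm across and 86 mm high, loose bystander; origin under its centre
- tin: round tin, 56 mm across and 28 mm high, loose bystander; origin under its centre
- pen: pen 145 mm long, 10 mm thick, lying on the counter, loose bystander; origin under its centre
Mind the look-alikes: they are no part of the job. Leave any green look-alike of the handle_3 alone.

How it is judged:
By the outcome, as a careful person would: the job done as asked, in the order asked, and still so for the second after the job is handed in, with the robot touching nothing.
It also fails if it takes over 67 s, if anything falls off the work surface, if the arm or the gripper's body presses on something with over 40 N, if the wrist force passes 120 N, or if a joint passes its speed limit or range.

### The arm

A 6-joint arm with a two-finger parallel gripper is mounted at the origin on a cart in front of the work surface, level with it; the furniture and walls round the work are solid. World frame = base frame: x ahead of the robot, y to its left, z up, the work surface at z = 0. Lengths are in m, angles in rad, forces in N, time in s.
With the tool pointing down it reaches from about 0.2 to 0.875 m from the base axis. Payload 3.4 kg.
Tool frame: the origin (TCP) lies on the centre line of the jaws, within the pads' length; the fingertips stand 11 mm ahead of it and the grasp point (between the pads) lies 8 mm behind it; z points along the fingers, y is the line along which they close (so a half turn about z gives the same grasp; the last joint's range is limited). The gripper opens to 94 mm and grips with 3 to 60 N. Pads are 16 mm wide; open, the fingers measure 119 mm over their backs; the gripper's body (75 mm by 177 mm) begins 78 mm behind the grasp point.
Start: joints at [1.038, 0.276, 1.505, -0, 1.361, -0.121], TCP at [0.23, 0.527, 0.178] pointing down, gripper open.
Joint ranges: [-2.89, 2.89], [-0.75, 2.08], [0.22, 2.7], [-1.18, 4.32], [0.11, 2.71], [-2.7, 2.7]. Speed limits (rad/s): [2.57, 2.57, 3.14, 3.14, 3.14, 3.14].

### API

Orientations are given as a unit quaternion [w, x, y, z].
In Python, from rig import monitor, read_camera, job_done gives the robot as it stands.
- The arm moves only by the shell command python3 -m jog 'ROWS' [FORCE]. ROWS is JSON, a list of rows, each an object of numbers: "grip": the opening, from 0 (shut) to 1 (fully open); "tx", "ty", "tz": the shift along the tool's x, y, z each as a share of 0.15 m, from -1 to 1; "roll": the turn about the tool's z as a share of 90 degrees, from -1 to 1. In form: [{"grip": .., "tx": .., "ty": .., "tz": .., "roll": ..}, ...]. A call has 1 to 20 rows; each row is the pose to reach, as a shift and turn from the pose commanded when the call began, along the tool's axes at that moment; what a row does not reach only later rows make up. A row lasts 1/10 s, in which the tool goes at most 50 mm and 8.59 degrees, less where a joint would pass 70% of its speed; a pose out of reach is approached as far as the arm can. A call with a number of a shift or a turn outside -1 to 1 is refused whole. A call with a gripper value outside its range is refused whole. The fingers move at their own pace and stop on an object; FORCE is the grip in N (left out, the last holds). Time passes only in rows, so rows that repeat a pose let the fingers close. It gives the time, the measured TCP pose, the force, the opening and the grip force at its end, in the units of the state.
- monitor.get_state(): the state, without advancing time (a new reading comes with each control period).
- read_camera(name): name is "scene" or "top"; returns a dict with "color" (384x512x3 uint8, blue, green, red), "depth" (384x512 float32, m along the optical axis (not along the pixel's ray), 0 where there is no reading), "K" (3x3 intrinsics, pixels), "k1" (the pictures are not rectified: a ray, as slopes to the right and down, at radius r is drawn at 1 + k1 r^2 times it, then the intrinsics apply), "rvec" (rotation vector, rad) and "tvec" (3), from world to camera coordinates, as OpenCV has them. Camera axes: x right, y down, z forward; pixel columns grow to the right and rows downward; lengths in m; the calibration is good to about 2 mm. A picture is of the moment at which its call begins.
- job_done(): hands the job in; it is judged then, once.
The state is a dict: "clock": time; "joints": joint angles; "dq": joint speeds; "tau": joint torques, N m; "position": TCP position; "orientation": TCP orientation; "contact_force": force on the tool from outside, world axes, zero at the start; "moment": the same for the moment, N m; "width": finger opening in m; "grasp_force": force on a finger pad.
Only numpy, scipy, OpenCV 4.12 (cv2) and the standard library are available. Lean on these libraries where they do the work, as an engineer would, in place of code of your own. Each camera call takes 0.05 s, during which the arm holds its last target. There are 200 camera calls.

## Working session

There is one attempt and no reset: what is moved stays moved. The work goes in short steps, Python scripts to look and compute and a shell command to move; the robot and the scene stay as the last step left them, time stands still between calls to the robot, and variables do not carry over. Pictures are saved under pics/ and viewed, at most 10 in all, crops included, and the job is handed in when it is done.

```bash
mkdir -p pics
python3 - <<'E'
from rig import monitor, read_camera
import cv2,numpy as np
for n in("scene","top"):
    c=read_camera(n); cv2.imwrite(f"pics/{n}1.png",c["color"]); np.savez(f"{n}1.npz",**c); print(n,c["K"].tolist(),c["k1"],c["rvec"],c["tvec"])
s=monitor.get_state(); print(s)
E
```

```text
scene [[368.5403994792529, 0.0, 255.33956115737567], [0.0, 368.5403994792529, 192.293881513436], [0.0, 0.0, 1.0]] -0.04562315901086504 [ 2.0390656  -0.84283925  0.44669835] [-0.4869498   0.26961168  0.57985924]
top [[380.61376502637694, 0.0, 255.51126987306432], [0.0, 380.61376502637694, 190.8793910893949], [0.0, 0.0, 1.0]] 0.04209207372231816 [ 2.19694864 -2.1437021   0.11157886] [-0.1148653   0.59967577  0.90311926]
{'clock': 0.1, 'joints': array([ 1.03798010e+00,  2.76524828e-01,  1.50595883e+00, -8.42125734e-06,
        1.36072254e+00, -1.21023376e-01]), 'dq': array([-0.00024512, -0.0014059 , -0.00282601, -0.0019897 , -0.00012514,
       -0.00018976]), 'tau': array([ 2.54879793e-03, -4.05456734e+01, -2.37781191e+01,  7.05410773e-02,
        2.98690412e-02, -3.45333797e-05]), 'position': array([0.2298894 , 0.52645493, 0.17741425]), 'orientation': array([-2.55177165e-04,  2.04443804e-01,  9.78877970e-01, -7.65363622e-04]), 'contact_force': array([ 0.05393005,  0.36238828, -0.61543069]), 'moment': array([-0.06096633, -0.01899532, -0.01868354]), 'grasp_force': 0.0, 'width': 0.09382405380547826}
```

View pics/scene1.png

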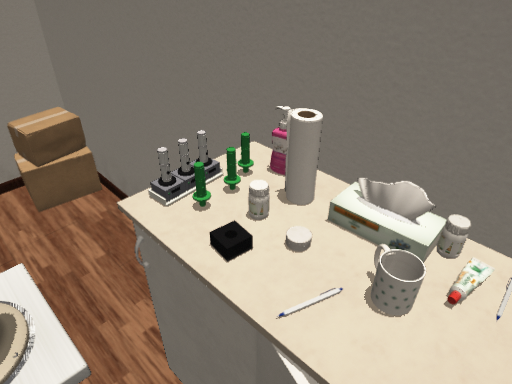

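View pics/top1.png

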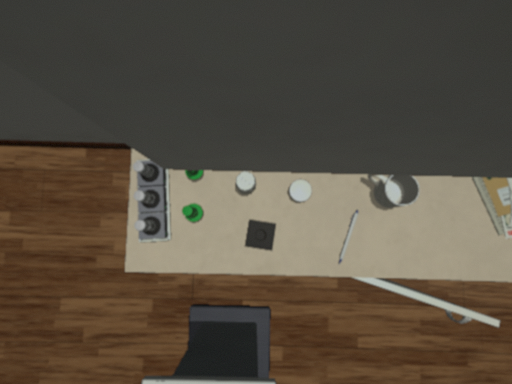

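The scene view shows the base with three grey handles (tops near (164,151), (184,142), (202,134)), the black stand at (231,240), and green look-alikes at (200,183), (232,166) and (245,150). The top view shows the same grey row at (150,172/199/226) and the stand at (260,235). The arm isn't visible, so next I compute positions.

```bash
cat > h.py <<'E'
import cv2,numpy as np
def cloud(c):
    D=c["depth"];K=c["K"];v,u=np.mgrid[:D.shape[0],:D.shape[1]]
    k=float(c["k1"])
    p=cv2.undistortPoints(np.stack([u.ravel(),v.ravel()],1).astype(float)[:,None],K,np.array([k,0,0,0.]))[:,0]
    P=np.c_[p,np.ones(len(p))]*D.ravel()[:,None]
    R=cv2.Rodrigues(c["rvec"])[0]
    W=(P-c["tvec"].ravel())@R
    W[D.ravel()<=0]=np.nan
    return W.reshape(*D.shape,3)
def proj(c,X):
    return cv2.projectPoints(np.array(X,float).reshape(-1,3),c["rvec"],c["tvec"],c["K"],np.array([float(c["k1"]),0,0,0]))[0][:,0]
E
python3 - <<'E'
from h import *
np.set_printoptions(precision=4,suppress=True)
for n in("scene","top"):
    c=dict(np.load(n+"1.npz")); W=cloud(c); print(n)
    print("tcp px",proj(c,[[.23,.527,.178],[0,0,0],[0.4,0,0]]))
    pts=dict(scene=[(231,240),(245,240),(164,151),(184,142),(202,134),(300,235),(258,188),(310,302)],top=[(260,235),(150,172),(150,199),(150,226),(245,178),(300,190),(348,235),(194,213),(194,172),(139,226),(139,197)])[n]
    for u,v in pts: print((u,v),W[v,u])
    z=W[...,2]; g=c["color"].astype(int); 
    for nm,lo,hi in(("standtop",.030,.042),("htop",.128,.142),("blk",.039,.0455)):
        m=(z>lo)&(z<hi)&(W[...,0]>.1)&(W[...,0]<.9)&(abs(W[...,1])<.9)
        if nm=="standtop": m&=g.max(2)<70
        k,l,s,ce=cv2.connectedComponentsWithStats(m.astype(np.uint8))
        for i in range(1,k):
            if s[i,4]>12:
                q=W[l==i]; print(nm,ce[i].round(),s[i,4],np.mean(q,0),cv2.minAreaRect((q[:,:2]*1000).astype(np.float32)), g[l==i].mean(0).round())
E
```

```text
scene
tcp px [[-15.5901 122.25  ]
 [-41.1403 356.4472]
 [163.2743 242.0956]]
(231, 240) [ 0.4858 -0.1309  0.0354]
(245, 240) [ 0.5081 -0.1496  0.0332]
(164, 151) [0.5133 0.1362 0.1333]
(184, 142) [0.5747 0.1395 0.1343]
(202, 134) [0.6379 0.1477 0.1323]
(300, 235) [ 0.6085 -0.2161  0.0264]
(258, 188) [ 0.6105 -0.0862  0.0858]
(310, 302) [ 0.4944 -0.3351  0.0085]
standtop [245. 162.] 17 [0.7296 0.0844 0.0377] ((730.2864379882812, 84.47921752929688), (6.155788421630859, 17.673721313476562), 29.164939880371094) [29. 65. 22.]
standtop [212. 168.] 48 [0.6441 0.1253 0.0354] ((644.47509765625, 124.28240966796875), (49.1368408203125, 6.480194091796875), 5.892455577850342) [44. 44. 44.]
standtop [173. 186.] 158 [0.517  0.1241 0.0354] ((518.55615234375, 124.32362365722656), (55.774444580078125, 114.16748046875), 62.19295120239258) [49. 49. 49.]
standtop [201. 195.] 21 [0.542  0.0426 0.0376] ((541.9990844726562, 41.37503433227539), (8.555669784545898, 19.604904174804688), 54.70339584350586) [29. 65. 22.]
standtop [353. 218.] 23 [ 0.7252 -0.2731  0.0391] ((725.7000122070312, -272.9990539550781), 
[... 6322 characters left out ...]
3, 24.303302764892578), 1.373015284538269) [143. 147. 146.]
blk [151. 176.] 255 [0.6311 0.153  0.0422] ((640.583251953125, 156.06454467773438), (61.467811584472656, 60.683738708496094), 4.106593132019043) [99. 97. 95.]
blk [406. 183.] 19 [ 0.63   -0.4615  0.043 ] ((630.994384765625, -460.3667907714844), (36.89482879638672, 5.921330451965332), 38.84701919555664) [64. 70. 70.]
blk [153. 199.] 323 [0.575  0.1471 0.0422] ((576.9302368164062, 151.77037048339844), (60.75528335571289, 62.033729553222656), 3.9947381019592285) [103. 101.  99.]
blk [153. 226.] 330 [0.5112 0.1429 0.0423] ((512.3248901367188, 147.4521942138672), (63.06568908691406, 63.64288330078125), 4.384509563446045) [109. 107. 105.]
```

```bash
cat > d.py <<'E'
import sys,numpy as np
from rig import monitor
from scipy.spatial.transform import Rotation as Ro
s=monitor.get_state(); w,x,y,z=s["orientation"]; R=Ro.from_quat([x,y,z,w]).as_matrix()
np.set_printoptions(precision=4,suppress=True)
print("t",round(s["clock"],2),"pos",s["position"],"yhead",np.degrees(np.arctan2(R[1,1],R[0,1])).round(2),"F",s["contact_force"],"Ftool",R.T@s["contact_force"],"w",s["width"],"g",s["grasp_force"])
if len(sys.argv)>3: print("shares",R.T@(np.array(sys.argv[1:4],float)-s["position"])/.15)
E
python3 d.py .577 .152 .178
python3 - <<'E'
from h import *
np.set_printoptions(precision=3,suppress=True)
c=dict(np.load("top1.npz")); W=cloud(c)
for p in[(250,100),(250,165),(60,100),(160,155),(186,211),(190,165)]:print(p,W[p[1],p[0]])
E
python3 -m jog '[{"grip":1,"tx":-1,"ty":-0.57,"roll":-0.31},{"grip":1,"tx":-1,"ty":-0.57,"roll":-0.31},{"grip":1,"tx":-1,"ty":-0.57,"roll":-0.31},{"grip":1,"tx":-1,"ty":-0.57,"roll":-0.31},{"grip":1,"tx":-1,"ty":-0.57,"roll":-0.31},{"grip":1,"tx":-1,"ty":-0.57,"roll":-0.31}]' 5
python3 d.py .513 .147 .178
```

```text
t 0.1 pos [0.2299 0.5265 0.1774] yhead 66.41 F [ 0.0539  0.3624 -0.6154] Ftool [0.0955 0.3547 0.6149] w 0.09382405380547826 g 0.0
shares [-3.1198 -1.3615 -0.0023]
(250, 100) [ 0.57  -0.096  0.781]
(250, 165) [ 0.57  -0.094  0.594]
(60, 100) [ 0.57  -0.001  0.772]
(160, 155) [ 0.57  -0.016  0.634]
(186, 211) [0.545 0.052 0.119]
(190, 165) [ 0.571 -0.034  0.584]
t 0.1 pos [0.2299 0.5265 0.1774] yhead 66.41 F [ 0.0539  0.3624 -0.6154] Ftool [0.0955 0.3547 0.6149] w 0.09382405380547826 g 0.0
shares [-2.7421 -1.5628 -0.0019]invalid input at $[0]: expected keys grip, tx, ty, tz, roll
```

```bash
python3 -m jog '[{"grip":1,"tx":-1,"ty":-0.57,"tz":0,"roll":-0.31},{"grip":1,"tx":-1,"ty":-0.57,"tz":0,"roll":-0.31},{"grip":1,"tx":-1,"ty":-0.57,"tz":0,"roll":-0.31},{"grip":1,"tx":-1,"ty":-0.57,"tz":0,"roll":-0.31},{"grip":1,"tx":-1,"ty":-0.57,"tz":0,"roll":-0.31},{"grip":1,"tx":-1,"ty":-0.57,"tz":0,"roll":-0.31}]' 5
python3 d.py .513 .147 .178
python3 - <<'E'
from h import *
c=dict(np.load("top1.npz")); W=cloud(c); m=(abs(W[...,0]-.57)<.006)&(W[...,2]>.3); print("shelf zmin",W[m][:,2].min())
E
```

```text
clock: 0.7
position: [0.3335, 0.3883, 0.178]
orientation: [-0.0, -0.036, 0.999, 0.0]
contact_force: [-0.5, 0.4, 0.6]
width: 0.0937
grasp_force: 0.0
t 0.7 pos [0.3335 0.3883 0.178 ] yhead 94.15 F [-0.4825  0.3738  0.6175] Ftool [ 0.4546  0.408  -0.617 ] w 0.09366864318901846 g 0.0
shares [-1.0774 -1.6909 -0.0017]
shelf zmin 0.554279345080336
```

```bash
python3 -m jog '[{"grip":1,"tx":-0.54,"ty":-0.85,"tz":0,"roll":0},{"grip":1,"tx":-0.54,"ty":-0.85,"tz":0,"roll":0},{"grip":1,"tx":-0.54,"ty":-0.85,"tz":0,"roll":0},{"grip":1,"tx":-0.54,"ty":-0.85,"tz":0,"roll":0}]' >/dev/null
python3 -m jog '[{"grip":1,"tx":-0.54,"ty":-0.85,"tz":0,"roll":0},{"grip":1,"tx":-0.54,"ty":-0.85,"tz":0,"roll":0},{"grip":1,"tx":-0.54,"ty":-0.85,"tz":0,"roll":0},{"grip":1,"tx":-0.54,"ty":-0.85,"tz":0,"roll":0},{"grip":1,"tx":-0.54,"ty":-0.85,"tz":0,"roll":0}]' >/dev/null
python3 d.py .513 .147 .1
```

```text
t 1.6 pos [0.514  0.1475 0.1776] yhead 94.24 F [-0.3967 -0.171  -0.2102] Ftool [ 0.4079 -0.1415  0.2106] w 0.09403149038348721 g 0.0
shares [ 0.006  -0.0039  0.5176]
```

Run:
```python
from rig import read_camera
import cv2
c=read_camera("scene"); cv2.imwrite("pics/a.png",cv2.resize(c["color"][60:240,80:320],None,fx=3,fy=3))
```

```text
(no output)
```

View pics/a.png

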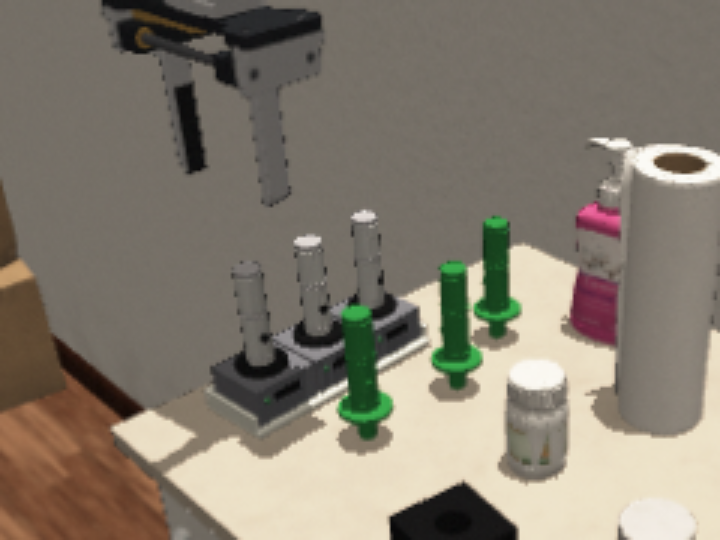

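The enlarged crop shows the jaws over the near handle (crop (250,315)). The three grey handles standing in the base are the ones meant. The three green ones on the counter, at (360,360), (455,310) and (497,270), are look-alikes I leave alone.

```bash
python3 -m jog '[{"grip":1,"tx":0,"ty":0,"tz":0.25,"roll":0},{"grip":1,"tx":0,"ty":0,"tz":0.4,"roll":0},{"grip":1,"tx":0,"ty":0,"tz":0.52,"roll":0},{"grip":1,"tx":0,"ty":0,"tz":0.52,"roll":0}]' 4
python3 d.py
python3 -m jog '[{"grip":0.35,"tx":0,"ty":0,"tz":0,"roll":0},{"grip":0.35,"tx":0,"ty":0,"tz":0,"roll":0},{"grip":0.35,"tx":0,"ty":0,"tz":0,"roll":0},{"grip":0.35,"tx":0,"ty":0,"tz":0,"roll":0},{"grip":0.35,"tx":0,"ty":0,"tz":0,"roll":0},{"grip":0.35,"tx":0,"ty":0,"tz":0,"roll":0}]' 4
python3 d.py
```

```text
clock: 2.05
position: [0.5105, 0.1485, 0.0979]
orientation: [-0.003, -0.039, 0.999, 0.0]
contact_force: [-1.1, -0.0, -0.5]
width: 0.0939
grasp_force: 0.0
t 2.05 pos [0.5105 0.1485 0.0979] yhead 94.47 F [-1.1493 -0.0129 -0.4894] Ftool [1.1438 0.0764 0.4964] w 0.09386891921000601 g 0.0
clock: 2.65
position: [0.5142, 0.1464, 0.1004]
orientation: [0.0, -0.037, 0.999, 0.0]
contact_force: [0.1, -0.1, 0.4]
width: 0.0493
grasp_force: 0.0
t 2.65 pos [0.5142 0.1464 0.1004] yhead 94.29 F [ 0.0783 -0.056   0.3617] Ftool [-0.0741 -0.0617 -0.3616] w 0.04931629731123548 g 0.0
```

```bash
python3 -m jog '[{"grip":0.2,"tx":0,"ty":0,"tz":0,"roll":0},{"grip":0.2,"tx":0,"ty":0,"tz":0,"roll":0},{"grip":0.2,"tx":0,"ty":0,"tz":0,"roll":0},{"grip":0.2,"tx":0,"ty":0,"tz":0,"roll":0},{"grip":0.2,"tx":0,"ty":0,"tz":0,"roll":0},{"grip":0.2,"tx":0,"ty":0,"tz":0,"roll":0}]' 4 >/dev/null
python3 d.py
```

```text
t 3.25 pos [0.5141 0.1465 0.1001] yhead 94.31 F [-0.8757  0.2753 -0.518 ] Ftool [0.8525 0.3403 0.5181] w 0.023635113927385903 g 3.9999479055404663
```

```bash
python3 -m jog '[{"grip":0.2,"tx":0,"ty":0.005,"tz":0,"roll":0},{"grip":0.2,"tx":0,"ty":0.01,"tz":0,"roll":0},{"grip":0.2,"tx":0,"ty":0.01,"tz":0,"roll":0}]' 4 >/dev/null
python3 d.py
python3 -m jog '[{"grip":0.2,"tx":0,"ty":0.005,"tz":0,"roll":0},{"grip":0.2,"tx":0,"ty":0.005,"tz":0,"roll":0}]' 4 >/dev/null
python3 d.py
```

```text
t 3.55 pos [0.5139 0.1478 0.1001] yhead 94.32 F [ 0.2542 -1.1262 -0.3114] Ftool [-0.1686 -1.142   0.3118] w 0.024009573680576088 g 4.0006001852452755
t 3.75 pos [0.5141 0.1485 0.1003] yhead 94.32 F [-0.2583 -1.1231 -0.5337] Ftool [ 0.3422 -1.1003  0.534 ] w 0.023602227591389125 g 4.005888383835554
```

```bash
python3 -m jog '[{"grip":0.2,"tx":0,"ty":0.006,"tz":0,"roll":0},{"grip":0.2,"tx":0,"ty":0.006,"tz":0,"roll":0}]' 4 >/dev/null
python3 d.py
python3 -m jog '[{"grip":0.2,"tx":0,"ty":0.006,"tz":0,"roll":0},{"grip":0.2,"tx":0,"ty":0.006,"tz":0,"roll":0}]' 4 >/dev/null
python3 d.py
python3 - <<'E'
from rig import read_camera
from h import *
c0=dict(np.load("top1.npz"))
c=read_camera("top"); a=np.hstack([x["color"][150:250,120:205] for x in(c0,c)]); cv2.imwrite("pics/b.png",cv2.resize(a,None,fx=4,fy=4))
E
```

```text
t 3.95 pos [0.5141 0.1495 0.1004] yhead 94.32 F [ 0.4115 -1.0479  1.6958] Ftool [-0.3325 -1.0763 -1.6954] w 0.02380823038930657 g 4.021500684320927
t 4.15 pos [0.5141 0.1505 0.1004] yhead 94.31 F [ 0.5506 -2.0554  2.0296] Ftool [-0.3959 -2.0911 -2.0293] w 0.023807580217787307 g 4.04475386836566
```

View pics/b.png

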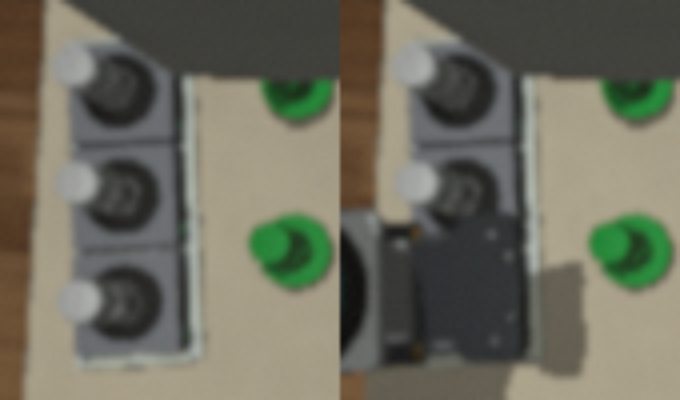

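The top view shows the gripper covering the near handle; the neighbours haven't moved. The readings are ambiguous because a weakly held handle could just tilt, so I re-centre and hold it more firmly.

```bash
python3 -m jog '[{"grip":0.2,"tx":0,"ty":-0.01,"tz":0,"roll":0},{"grip":0.2,"tx":0,"ty":-0.02,"tz":0,"roll":0},{"grip":0.2,"tx":0,"ty":-0.027,"tz":0,"roll":0},{"grip":0.2,"tx":0,"ty":-0.027,"tz":0,"roll":0}]' 4 >/dev/null
python3 d.py
python3 -m jog '[{"grip":0.15,"tx":0,"ty":0,"tz":0,"roll":0},{"grip":0.15,"tx":0,"ty":0,"tz":0,"roll":0},{"grip":0.15,"tx":0,"ty":0,"tz":0,"roll":0}]' 25 >/dev/null
python3 d.py
python3 -m jog '[{"grip":0.15,"tx":0,"ty":0.004,"tz":0,"roll":0},{"grip":0.15,"tx":0,"ty":0.007,"tz":0,"roll":0},{"grip":0.15,"tx":0,"ty":0.007,"tz":0,"roll":0}]' 25 >/dev/null
python3 d.py
```

```text
t 4.6 pos [0.5139 0.1469 0.1   ] yhead 94.28 F [-0.5037  1.1517  0.8052] Ftool [ 0.4166  1.187  -0.8036] w 0.023810480307991364 g 4.001907035708427
t 4.9 pos [0.5138 0.1464 0.0999] yhead 94.31 F [-0.5359  0.4851 -0.6322] Ftool [0.4976 0.524  0.6324] w 0.02335546695320035 g 24.999829530715942
t 5.2 pos [0.5139 0.1474 0.1001] yhead 94.31 F [ 0.4226  0.7291 -0.8228] Ftool [-0.4764  0.6955  0.8225] w 0.023203451004969674 g 24.999964982271194
```

```bash
for i in 1 2 3; do python3 -m jog '[{"grip":0.15,"tx":0,"ty":0.005,"tz":0,"roll":0},{"grip":0.15,"tx":0,"ty":0.005,"tz":0,"roll":0}]' 25 >/dev/null
python3 d.py; done; python3 -c "
from rig import monitor;print(monitor.get_state()['moment'])"
```

```text
t 5.4 pos [0.5139 0.1482 0.1001] yhead 94.31 F [ 0.7772 -0.2146 -1.3491] Ftool [-0.7589 -0.2722  1.3491] w 0.022948735773050163 g 25.001340061426163
t 5.6 pos [0.5139 0.1486 0.1001] yhead 94.32 F [-0.2437 -2.0766 -1.429 ] Ftool [ 0.3994 -2.0513  1.4307] w 0.02285383977312359 g 25.007207840681076
t 5.8 pos [0.5139 0.1491 0.1002] yhead 94.33 F [ 0.4157 -3.0604 -0.3397] Ftool [-0.1836 -3.0826  0.3435] w 0.022936755137751667 g 25.021792352199554
[-0.77835075 -0.05489648 -0.02499536]
```

```bash
python3 -m jog '[{"grip":0.15,"tx":0,"ty":0.005,"tz":0,"roll":0},{"grip":0.15,"tx":0,"ty":0.005,"tz":0,"roll":0}]' 25 >/dev/null
python3 d.py
python3 -m jog '[{"grip":0.15,"tx":0,"ty":-0.01,"tz":0,"roll":0},{"grip":0.15,"tx":0,"ty":-0.02,"tz":0,"roll":0},{"grip":0.15,"tx":0,"ty":-0.027,"tz":0,"roll":0},{"grip":0.15,"tx":0,"ty":-0.027,"tz":0,"roll":0}]' 25 >/dev/null
python3 d.py
for i in 1 2 3; do python3 -m jog '[{"grip":0.15,"tx":0,"ty":-0.005,"tz":0,"roll":0},{"grip":0.15,"tx":0,"ty":-0.005,"tz":0,"roll":0}]' 25 >/dev/null
python3 d.py; done
```

```text
t 6.0 pos [0.514  0.1497 0.1003] yhead 94.33 F [ 1.1063 -4.2166  0.8766] Ftool [-0.785  -4.2894 -0.8699] w 0.022904454200961145 g 25.050707459449768
t 6.4 pos [0.514  0.1473 0.1001] yhead 94.27 F [-0.0795 -0.2456 -1.4602] Ftool [ 0.0974 -0.2419  1.4597] w 0.023077152066011613 g 24.999475479125977
t 6.6 pos [0.5141 0.1461 0.1001] yhead 94.3 F [ 0.4026  1.2578 -1.2357] Ftool [-0.4958  1.223   1.2367] w 0.023356158365313847 g 24.999420046806335
t 6.8 pos [0.5142 0.1455 0.1002] yhead 94.29 F [ 0.0889  1.8221 -2.0241] Ftool [-0.2247  1.8079  2.0264] w 0.02331883545765774 g 25.002803653478622
t 7.0 pos [0.5142 0.1449 0.1002] yhead 94.28 F [-0.3539  3.1212 -0.6192] Ftool [0.12   3.138  0.6239] w 0.023191335761771313 g 25.015792027115822
```

The near handle resists with force rising steadily both ways (about 2 N/mm, to 4 N), so it is firm. I re-centre, release and go to the middle one, keeping the jaws straddling the row.

```bash
python3 -m jog '[{"grip":0.15,"tx":0,"ty":0.008,"tz":0,"roll":0},{"grip":0.15,"tx":0,"ty":0.015,"tz":0,"roll":0},{"grip":0.15,"tx":0,"ty":0.015,"tz":0,"roll":0}]' 4 >/dev/null
python3 d.py
python3 -m jog '[{"grip":0.65,"tx":0,"ty":0,"tz":0,"roll":0},{"grip":0.65,"tx":0,"ty":0,"tz":0,"roll":0},{"grip":0.65,"tx":0,"ty":0,"tz":0,"roll":0},{"grip":0.65,"tx":0,"ty":0,"tz":0,"roll":0},{"grip":0.65,"tx":0,"ty":0,"tz":0,"roll":0}]' 4 >/dev/null
python3 d.py .577 .152 .1
```

```text
t 7.3 pos [0.5142 0.1459 0.1002] yhead 94.33 F [-0.12   -0.2579 -0.2105] Ftool [ 0.1392 -0.2479  0.2108] w 0.023726925794244683 g 3.9984823018312454
t 7.8 pos [0.5141 0.1464 0.1002] yhead 94.3 F [ 0.3027 -0.1664  1.0288] Ftool [-0.2894 -0.1886 -1.0288] w 0.059266148201997 g 0.0
shares [-0.4207  0.0057  0.0013]
```

```bash
python3 -m jog '[{"grip":0.65,"tx":-0.15,"ty":0.006,"tz":0,"roll":0},{"grip":0.65,"tx":-0.3,"ty":0.006,"tz":0,"roll":0},{"grip":0.65,"tx":-0.42,"ty":0.006,"tz":0,"roll":0},{"grip":0.65,"tx":-0.42,"ty":0.006,"tz":0,"roll":0}]' 4 >/dev/null
python3 d.py
python3 -m jog '[{"grip":0.15,"tx":0,"ty":0,"tz":0,"roll":0},{"grip":0.15,"tx":0,"ty":0,"tz":0,"roll":0},{"grip":0.15,"tx":0,"ty":0,"tz":0,"roll":0},{"grip":0.15,"tx":0,"ty":0,"tz":0,"roll":0},{"grip":0.15,"tx":0,"ty":0,"tz":0,"roll":0},{"grip":0.15,"tx":0,"ty":0,"tz":0,"roll":0},{"grip":0.15,"tx":0,"ty":0,"tz":0,"roll":0}]' 4 >/dev/null
python3 d.py
python3 -m jog '[{"grip":0.15,"tx":0,"ty":0,"tz":0,"roll":0},{"grip":0.15,"tx":0,"ty":0,"tz":0,"roll":0}]' 25 >/dev/null
python3 d.py
for i in 1 2 3; do python3 -m jog '[{"grip":0.15,"tx":0,"ty":0.005,"tz":0,"roll":0},{"grip":0.15,"tx":0,"ty":0.005,"tz":0,"roll":0}]' 25 >/dev/null
python3 d.py; done
```

```text
t 8.2 pos [0.5792 0.1521 0.0999] yhead 94.29 F [ 0.0918  0.5946 -0.5559] Ftool [-0.135   0.586   0.5562] w 0.06068429200990574 g 0.0
t 8.9 pos [0.5768 0.152  0.1004] yhead 94.31 F [-0.1003 -0.3379  1.1987] Ftool [ 0.1252 -0.3294 -1.1987] w 0.023838498030240608 g 4.000077713280916
t 9.1 pos [0.5768 0.152  0.1004] yhead 94.31 F [-1.0068 -0.141   2.5544] Ftool [ 1.0142 -0.0651 -2.5545] w 0.02312214878858302 g 25.000429451465607
t 9.3 pos [0.577  0.1525 0.1005] yhead 94.32 F [-0.3357 -0.8229  3.4869] Ftool [ 0.3948 -0.7977 -3.4865] w 0.022953202288696198 g 25.00401869416237
t 9.5 pos [0.5771 0.153  0.1005] yhead 94.32 F [-0.5538 -2.7097  5.6837] Ftool [ 0.7522 -2.667  -5.6812] w 0.02278586431444213 g 25.0136511772871
t 9.7 pos [0.5771 0.1536 0.1006] yhead 94.32 F [-0.2513 -3.2883  5.0384] Ftool [ 0.4937 -3.2669 -5.0344] w 0.022798787345404487 g 25.024737864732742
```

```bash
for i in 1 2; do python3 -m jog '[{"grip":0.15,"tx":0,"ty":0.005,"tz":-0.001,"roll":0},{"grip":0.15,"tx":0,"ty":0.005,"tz":-0.001,"roll":0}]' 25 >/dev/null
python3 d.py; done
```

```text
t 9.9 pos [0.577  0.1543 0.1007] yhead 94.32 F [-0.9338 -4.3602  4.0906] Ftool [ 1.2563 -4.2831 -4.0857] w 0.022907463901883297 g 25.035951733589172
t 10.1 pos [0.577  0.1548 0.1007] yhead 94.33 F [ 0.1037 -5.3988  4.87  ] Ftool [ 0.3007 -5.4008 -4.8596] w 0.022871445288454695 g 25.057742223143578
```

```bash
python3 -m jog '[{"grip":0.15,"tx":0,"ty":-0.01,"tz":0,"roll":0},{"grip":0.15,"tx":0,"ty":-0.02,"tz":0,"roll":0},{"grip":0.15,"tx":0,"ty":-0.03,"tz":0,"roll":0},{"grip":0.15,"tx":0,"ty":-0.035,"tz":0,"roll":0},{"grip":0.15,"tx":0,"ty":-0.035,"tz":0,"roll":0}]' 25 >/dev/null
python3 d.py
python3 -m jog '[{"grip":0.15,"tx":0,"ty":-0.007,"tz":0,"roll":0},{"grip":0.15,"tx":0,"ty":-0.007,"tz":0,"roll":0}]' 25 >/dev/null
python3 d.py
```

```text
t 10.6 pos [0.5768 0.1521 0.1004] yhead 94.28 F [-0.1322  1.6203  3.7937] Ftool [ 0.0109  1.6368 -3.7889] w 0.0230906786848678 g 25.002308562397957
t 10.8 pos [0.577  0.1504 0.1005] yhead 94.3 F [0.0485 3.9499 2.7833] Ftool [-0.3449  3.9394 -2.7773] w 0.022950468769645817 g 25.00843919813633
```

The middle handle rises to 5 N and 4 N either way, so it is firm too. On to the far one.

```bash
python3 -m jog '[{"grip":0.15,"tx":0,"ty":0.01,"tz":0,"roll":0},{"grip":0.15,"tx":0,"ty":0.013,"tz":0,"roll":0},{"grip":0.15,"tx":0,"ty":0.013,"tz":0,"roll":0}]' 4 >/dev/null
python3 d.py
python3 -m jog '[{"grip":0.65,"tx":0,"ty":0,"tz":0,"roll":0},{"grip":0.65,"tx":0,"ty":0,"tz":0,"roll":0},{"grip":0.65,"tx":0,"ty":0,"tz":0,"roll":0},{"grip":0.65,"tx":0,"ty":0,"tz":0,"roll":0},{"grip":0.65,"tx":0,"ty":0,"tz":0,"roll":0}]' 4 >/dev/null
python3 d.py .6405 .1568 .1
```

```text
t 11.1 pos [0.5768 0.1509 0.1003] yhead 94.32 F [-0.5242 -0.9742  1.3105] Ftool [ 0.5965 -0.9334 -1.3093] w 0.023740461523393663 g 3.9999747276306152
t 11.6 pos [0.5768 0.1514 0.1003] yhead 94.3 F [ 0.333  -0.5043 -0.5876] Ftool [-0.2943 -0.5278  0.5876] w 0.05968155471676974 g 0.0
shares [-0.426   0.004   0.0021]
```

```bash
python3 -m jog '[{"grip":0.65,"tx":-0.15,"ty":0.004,"tz":0,"roll":0},{"grip":0.65,"tx":-0.3,"ty":0.004,"tz":0,"roll":0},{"grip":0.65,"tx":-0.426,"ty":0.004,"tz":0,"roll":0},{"grip":0.65,"tx":-0.426,"ty":0.004,"tz":0,"roll":0}]' 4 >/dev/null
python3 d.py
python3 -m jog '[{"grip":0.15,"tx":0,"ty":0,"tz":0,"roll":0},{"grip":0.15,"tx":0,"ty":0,"tz":0,"roll":0},{"grip":0.15,"tx":0,"ty":0,"tz":0,"roll":0},{"grip":0.15,"tx":0,"ty":0,"tz":0,"roll":0},{"grip":0.15,"tx":0,"ty":0,"tz":0,"roll":0},{"grip":0.15,"tx":0,"ty":0,"tz":0,"roll":0},{"grip":0.15,"tx":0,"ty":0,"tz":0,"roll":0}]' 4 >/dev/null
python3 d.py
python3 -m jog '[{"grip":0.15,"tx":0,"ty":0,"tz":0,"roll":0},{"grip":0.15,"tx":0,"ty":0,"tz":0,"roll":0}]' 25 >/dev/null
python3 d.py
for i in 1 2 3 4; do python3 -m jog '[{"grip":0.15,"tx":0,"ty":0.005,"tz":0,"roll":0},{"grip":0.15,"tx":0,"ty":0.005,"tz":0,"roll":0}]' 25 >/dev/null
python3 d.py; done
```

```text
t 12.0 pos [0.6429 0.1569 0.1001] yhead 94.29 F [-0.3687 -1.1904  0.1309] Ftool [ 0.4564 -1.1595 -0.1317] w 0.06105895136883449 g 0.0
t 12.7 pos [0.6404 0.1569 0.1008] yhead 94.31 F [-0.5348 -0.0923  2.095 ] Ftool [ 0.54   -0.0516 -2.095 ] w 0.023788065980015368 g 4.000049214810133
t 12.9 pos [0.6406 0.1569 0.1008] yhead 94.31 F [-1.7597 -0.4315  3.0869] Ftool [ 1.7862 -0.2978 -3.0875] w 0.02294745453043339 g 25.000379160046577
t 13.1 pos [0.6407 0.1572 0.1008] yhead 94.31 F [-1.4802 -0.8683  2.917 ] Ftool [ 1.5399 -0.7566 -2.9173] w 0.022974439105779842 g 25.00211052596569
t 13.3 pos [0.6408 0.1577 0.1009] yhead 94.31 F [-0.6686 -2.0662  4.977 ] Ftool [ 0.8183 -2.0161 -4.9752] w 0.022955815736519763 g 25.007695108652115
t 13.5 pos [0.6409 0.1582 0.1009] yhead 94.31 F [-0.8027 -3.4296  5.7506] Ftool [ 1.0527 -3.3686 -5.7463] w 0.02245827140312134 g 25.01684881746769
t 13.7 pos [0.6409 0.1589 0.101 ] yhead 94.31 F [-0.6472 -3.7585  4.6977] Ftool [ 0.9226 -3.7074 -4.6923] w 0.023108756734891902 g 25.018199533224106
```

```bash
python3 -m jog '[{"grip":0.15,"tx":0,"ty":0,"tz":-0.005,"roll":0},{"grip":0.15,"tx":0,"ty":0,"tz":-0.005,"roll":0}]' 25 >/dev/null
python3 d.py
for i in 1 2 ; do python3 -m jog '[{"grip":0.15,"tx":0,"ty":0.005,"tz":0,"roll":0},{"grip":0.15,"tx":0,"ty":0.005,"tz":0,"roll":0}]' 25 >/dev/null
python3 d.py; done
```

```text
t 13.9 pos [0.6402 0.1603 0.1008] yhead 94.3 F [-0.2547 -1.3855  1.0055] Ftool [ 0.3582 -1.3616 -1.0067] w 0.02319339145716065 g 25.000705048441887
t 14.1 pos [0.6402 0.1609 0.1008] yhead 94.31 F [ 0.5352 -0.2265  0.4044] Ftool [-0.5165 -0.266  -0.4047] w 0.023196476559278114 g 25.001008585095406
t 14.3 pos [0.64   0.1618 0.1008] yhead 94.31 F [-0.9598  0.4631  0.0193] Ftool [ 0.9223  0.5339 -0.0183] w 0.02290876430654773 g 25.000208616256714
```

With the downward press relieved, the far handle slides 5 mm at about 0 N, so it is the loose one. Now I slide it stop to stop.

```bash
for i in 1 2 3; do python3 -m jog '[{"grip":0.15,"tx":0,"ty":0.006,"tz":0,"roll":0},{"grip":0.15,"tx":0,"ty":0.006,"tz":0,"roll":0}]' 25 >/dev/null
python3 d.py; done
```

```text
t 14.5 pos [0.64   0.1626 0.101 ] yhead 94.31 F [ 0.2797 -0.6212 -0.5063] Ftool [-0.2324 -0.6408  0.5059] w 0.02315781412313738 g 24.999979063868523
t 14.7 pos [0.64   0.1632 0.1012] yhead 94.31 F [ 0.3605 -0.5624 -0.2864] Ftool [-0.3173 -0.5879  0.2864] w 0.023289778169621318 g 25.0002508610487
t 14.9 pos [0.64   0.1637 0.1012] yhead 94.31 F [ 0.2766 -1.3223 -1.6326] Ftool [-0.1765 -1.3383  1.6335] w 0.022847676986020526 g 25.00406228005886
```

```bash
python3 -m jog '[{"grip":0.15,"tx":0,"ty":0.006,"tz":0,"roll":0},{"grip":0.15,"tx":0,"ty":0.006,"tz":0,"roll":0}]' 25 >/dev/null
python3 d.py
python3 -m jog '[{"grip":0.15,"tx":0,"ty":-0.01,"tz":0,"roll":0},{"grip":0.15,"tx":0,"ty":-0.02,"tz":0,"roll":0},{"grip":0.15,"tx":0,"ty":-0.03,"tz":0,"roll":0},{"grip":0.15,"tx":0,"ty":-0.04,"tz":0,"roll":0},{"grip":0.15,"tx":0,"ty":-0.05,"tz":0,"roll":0},{"grip":0.15,"tx":0,"ty":-0.06,"tz":0,"roll":0},{"grip":0.15,"tx":0,"ty":-0.065,"tz":0,"roll":0},{"grip":0.15,"tx":0,"ty":-0.065,"tz":0,"roll":0}]' 25 >/dev/null
python3 d.py
for i in 1 2; do python3 -m jog '[{"grip":0.15,"tx":0,"ty":-0.007,"tz":0,"roll":0},{"grip":0.15,"tx":0,"ty":-0.007,"tz":0,"roll":0}]' 25 >/dev/null
python3 d.py; done
```

```text
t 15.1 pos [0.64   0.1643 0.1012] yhead 94.32 F [-0.2797 -1.8494 -1.495 ] Ftool [ 0.418  -1.8212  1.4972] w 0.022958140423609535 g 25.01515567302704
t 15.9 pos [0.6407 0.1551 0.1012] yhead 94.3 F [-0.3575  0.2182 -1.0141] Ftool [0.3401 0.2444 1.0141] w 0.022945487969187443 g 24.999776110053062
t 16.1 pos [0.6408 0.1541 0.1012] yhead 94.3 F [ 0.7545  1.1611 -0.8464] Ftool [-0.8395  1.1012  0.8464] w 0.02281039335101343 g 24.999814555048943
t 16.3 pos [0.6408 0.153  0.1012] yhead 94.31 F [ 1.2188 -0.2741 -1.2193] Ftool [-1.1947 -0.3648  1.2194] w 0.022755965954282052 g 24.99980941414833
```

```bash
python3 -m jog '[{"grip":0.15,"tx":0,"ty":-0.007,"tz":0.004,"roll":0},{"grip":0.15,"tx":0,"ty":-0.007,"tz":0.004,"roll":0}]' 25 >/dev/null
python3 d.py
for i in 1 2 3; do python3 -m jog '[{"grip":0.15,"tx":0,"ty":-0.007,"tz":0,"roll":0},{"grip":0.15,"tx":0,"ty":-0.007,"tz":0,"roll":0}]' 25 >/dev/null
python3 d.py; done
```

```text
t 16.5 pos [0.641  0.1522 0.1008] yhead 94.3 F [-0.213   0.4411  0.6925] Ftool [ 0.1791  0.4561 -0.6924] w 0.023184770188348386 g 25.0003769248724
t 16.7 pos [0.6411 0.1511 0.1008] yhead 94.3 F [-0.6348  0.5901  1.0399] Ftool [ 0.5884  0.6364 -1.0399] w 0.023077354450780976 g 25.000858828425407
t 16.9 pos [0.6412 0.1503 0.1009] yhead 94.3 F [0.1651 1.1218 0.8862] Ftool [-0.2491  1.1069 -0.8853] w 0.022513693688972172 g 25.004012882709503
t 17.1 pos [0.6413 0.1497 0.101 ] yhead 94.29 F [0.0947 2.5669 2.5703] Ftool [-0.2883  2.5568 -2.566 ] w 0.02343147630110539 g 25.015333592891693
```

```bash
python3 -m jog '[{"grip":0.15,"tx":0,"ty":0.012,"tz":0,"roll":0},{"grip":0.15,"tx":0,"ty":0.024,"tz":0,"roll":0},{"grip":0.15,"tx":0,"ty":0.036,"tz":0,"roll":0},{"grip":0.15,"tx":0,"ty":0.048,"tz":0,"roll":0},{"grip":0.15,"tx":0,"ty":0.06,"tz":0,"roll":0},{"grip":0.15,"tx":0,"ty":0.072,"tz":0,"roll":0},{"grip":0.15,"tx":0,"ty":0.085,"tz":0,"roll":0},{"grip":0.15,"tx":0,"ty":0.09,"tz":0,"roll":0},{"grip":0.15,"tx":0,"ty":0.09,"tz":0,"roll":0}]' 25 >/dev/null
python3 d.py
python3 -m jog '[{"grip":0.15,"tx":0,"ty":0.007,"tz":0,"roll":0},{"grip":0.15,"tx":0,"ty":0.007,"tz":0,"roll":0}]' 25 >/dev/null
python3 d.py
```

```text
t 18.0 pos [0.6404 0.1624 0.1009] yhead 94.31 F [-0.1462 -2.476   4.8467] Ftool [ 0.329  -2.4591 -4.8463] w 0.02280115908840839 g 25.01512236893177
t 18.2 pos [0.6403 0.1633 0.1009] yhead 94.31 F [ 0.2191 -2.512   4.138 ] Ftool [-0.0321 -2.5228 -4.1371] w 0.022894144786967757 g 25.017552450299263
```

```bash
python3 -m jog '[{"grip":0.15,"tx":0,"ty":-0.012,"tz":0,"roll":0},{"grip":0.15,"tx":0,"ty":-0.024,"tz":0,"roll":0},{"grip":0.15,"tx":0,"ty":-0.036,"tz":0,"roll":0},{"grip":0.15,"tx":0,"ty":-0.046,"tz":0,"roll":0},{"grip":0.15,"tx":0,"ty":-0.046,"tz":0,"roll":0}]' 25 >/dev/null
python3 d.py
python3 - <<'E'
from h import *
for n in("top","scene"):
    c=dict(np.load(n+"1.npz")); W=cloud(c); g=c["color"].astype(int)
    m=(W[...,2]>.3)&(W[...,2]<1.2)&(W[...,0]<.9)&(W[...,0]>.3)
    q=W[m]; print(n,len(q), q.min(0) if len(q) else 0,q.max(0) if len(q) else 0)
    m=(g[...,1]>g[...,2]+40)&(W[...,2]<.3)&(W[...,0]<.9); print("green zmax",np.percentile(W[m][:,2],99.5))
c=dict(np.load("top1.npz")); W=cloud(c)
for p in [(20,60),(20,110),(100,120),(128,145),(5,100),(60,120)]: print(p,W[p[1],p[0]].round(3))
E
```

```text
t 18.7 pos [0.6406 0.1595 0.101 ] yhead 94.27 F [-0.4887  3.8244  5.4189] Ftool [ 0.1983  3.8805 -5.3974] w 0.022748887196003646 g 25.017109215259552
top 78954 [ 0.56894288 -0.3672207   0.55427935] [ 5.71779446e-01 -4.63987909e-04  8.63604079e-01]
green zmax 0.12380245840963333
scene 7635 [ 0.71775425 -0.45679854  0.30001344] [0.89999955 2.1478185  0.48015263]
green zmax 0.12046357801285432
(20, 60) [ 0.57  -0.01   0.818]
(20, 110) [ 0.898  0.713 -0.336]
(100, 120) [ 0.57  -0.007  0.739]
(128, 145) [ 0.57  -0.002  0.672]
(5, 100) [ 0.898  0.698 -0.235]
(60, 120) [ 0.896  0.632 -0.44 ]
```

```bash
python3 -m jog '[{"grip":0.15,"tx":0,"ty":0,"tz":-0.01,"roll":0},{"grip":0.15,"tx":0,"ty":0,"tz":-0.015,"roll":0},{"grip":0.15,"tx":0,"ty":0,"tz":-0.015,"roll":0}]' 25 >/dev/null
python3 d.py
python3 -m jog '[{"grip":0.15,"tx":0,"ty":0,"tz":-0.08,"roll":0},{"grip":0.15,"tx":0,"ty":0,"tz":-0.16,"roll":0},{"grip":0.15,"tx":0,"ty":0,"tz":-0.25,"roll":0},{"grip":0.15,"tx":0,"ty":0,"tz":-0.4,"roll":0},{"grip":0.15,"tx":0,"ty":0,"tz":-0.6,"roll":0},{"grip":0.15,"tx":0,"ty":0,"tz":-0.8,"roll":0},{"grip":0.15,"tx":0,"ty":0,"tz":-0.96,"roll":0},{"grip":0.15,"tx":0,"ty":0,"tz":-0.96,"roll":0},{"grip":0.15,"tx":0,"ty":0,"tz":-0.96,"roll":0}]' 25 >/dev/null
python3 d.py .497 .147 .245
```

```text
t 19.0 pos [0.6399 0.1566 0.102 ] yhead 94.31 F [-0.9137  0.0808 -0.9589] Ftool [0.9033 0.149  0.9606] w 0.022991004346894432 g 25.000037625432014
t 19.9 pos [0.6406 0.1565 0.2475] yhead 94.31 F [ 0.4458 -0.5397 -2.4499] Ftool [-0.4006 -0.572   2.4504] w 0.02344599089184448 g 24.999778792262077
shares [0.9596 0.0084 0.0156]
```

Run:
```python
from rig import read_camera
import cv2
c=read_camera("scene"); cv2.imwrite("pics/c.png",cv2.resize(c["color"][20:260,80:320],None,fx=2.4,fy=2.4))
```

```text
(no output)
```

View pics/c.png

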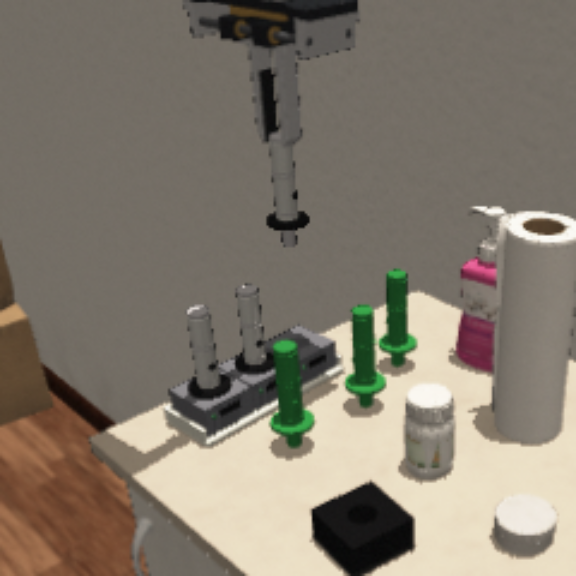

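The picture shows the handle hanging upright in the jaws (crop (288,190)) with the two firm ones still seated. I carry it to the stand at crop (362,525).

```bash
python3 -m jog '[{"grip":0.15,"tx":0.2,"ty":0,"tz":0,"roll":0},{"grip":0.15,"tx":0.45,"ty":0,"tz":0,"roll":0},{"grip":0.15,"tx":0.7,"ty":0,"tz":0,"roll":0},{"grip":0.15,"tx":0.9,"ty":0,"tz":0,"roll":0},{"grip":0.15,"tx":0.96,"ty":0,"tz":0,"roll":0},{"grip":0.15,"tx":0.96,"ty":0,"tz":0,"roll":0}]' 25 >/dev/null
python3 -m jog '[{"grip":0.15,"tx":-0.03,"ty":-0.2,"tz":0,"roll":0},{"grip":0.15,"tx":-0.06,"ty":-0.45,"tz":0,"roll":0},{"grip":0.15,"tx":-0.06,"ty":-0.7,"tz":0,"roll":0},{"grip":0.15,"tx":-0.06,"ty":-0.95,"tz":0,"roll":0},{"grip":0.15,"tx":-0.06,"ty":-0.95,"tz":0,"roll":0}]' 25 >/dev/null
python3 d.py .4965 -.1137 .2475
```

```text
t 21.05 pos [ 0.5188 -0.0004  0.2457] yhead 94.01 F [ 0.5147  0.7565 -0.5168] Ftool [-0.5665  0.7201  0.5145] w 0.022825514327690654 g 24.99931901693344
shares [ 0.2011 -0.743  -0.01  ]
```

```bash
python3 -m jog '[{"grip":0.15,"tx":0.1,"ty":-0.25,"tz":0,"roll":0},{"grip":0.15,"tx":0.2,"ty":-0.5,"tz":0,"roll":0},{"grip":0.15,"tx":0.2,"ty":-0.74,"tz":0.15,"roll":0},{"grip":0.15,"tx":0.2,"ty":-0.74,"tz":0.4,"roll":0},{"grip":0.15,"tx":0.2,"ty":-0.74,"tz":0.65,"roll":0},{"grip":0.15,"tx":0.2,"ty":-0.74,"tz":0.65,"roll":0},{"grip":0.15,"tx":0.2,"ty":-0.74,"tz":0.65,"roll":0},{"grip":0.15,"tx":0.2,"ty":-0.74,"tz":0.65,"roll":0}]' 25 >/dev/null
python3 d.py .4965 -.1137 .095
python3 - <<'E'
from rig import read_camera
from h import *
c=read_camera("scene"); cv2.imwrite("pics/d.png",cv2.resize(c["color"][120:270,160:310],None,fx=4,fy=4))
W=cloud(c); g=c["color"].astype(int); z=W[...,2]
m=(z>.031)&(z<.041)&(g.max(2)<60)&(abs(W[...,0]-.4965)<.05)&(abs(W[...,1]+.1135)<.05); q=W[m]; print(len(q),cv2.minAreaRect((q[:,:2]*1000).astype(np.float32)))
m=(z>.052)&(z<.12)&(np.hypot(W[...,0]-.4965,W[...,1]+.1137)<.03)&(np.arange(512)[None]>0)
for a,b in((.055,.066),(.075,.082),(.085,.1)):
    q=W[m&(z>a)&(z<b)]; print(a,len(q),q.mean(0) if len(q) else 0)
E
```

```text
t 21.85 pos [ 0.4973 -0.1089  0.1512] yhead 94.34 F [ 0.4445 -0.0815 -1.3823] Ftool [-0.4322 -0.1131  1.384 ] w 0.022836853746252245 g 24.99972403049469
shares [ 0.0091 -0.0311  0.3744]
619 ((497.82098388671875, -115.72186279296875), (68.42877960205078, 67.31192016601562), 82.3515625)
0.055 0 0
0.075 12 [ 0.497831   -0.11479038  0.07734822]
0.085 181 [ 0.49545455 -0.11645975  0.09724153]
```

View pics/d.png

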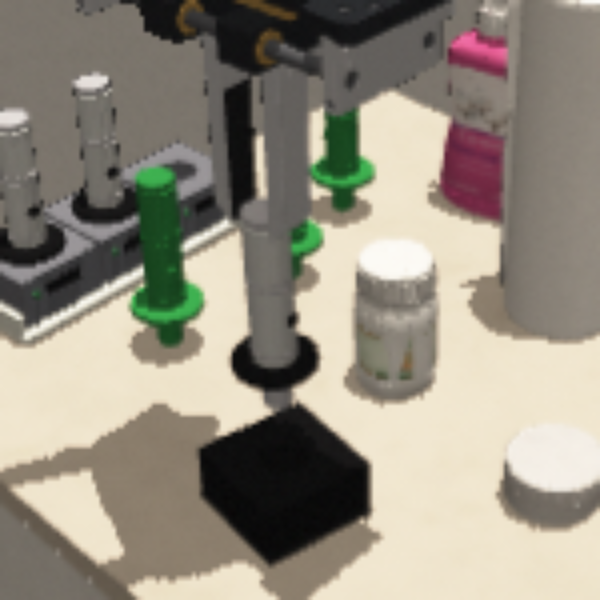

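The handle is upright just above the stand (shank tip at crop (278,398), hole around (287,455)). I shift 5 mm in -y and lower it.

```bash
python3 -m jog '[{"grip":0.15,"tx":0.003,"ty":-0.034,"tz":0,"roll":0},{"grip":0.15,"tx":0.003,"ty":-0.034,"tz":0,"roll":0},{"grip":0.15,"tx":0.003,"ty":-0.034,"tz":0.1,"roll":0},{"grip":0.15,"tx":0.003,"ty":-0.034,"tz":0.17,"roll":0},{"grip":0.15,"tx":0.003,"ty":-0.034,"tz":0.17,"roll":0}]' 25 >/dev/null
python3 d.py .497 -.114 .095
python3 -m jog '[{"grip":0.15,"tx":0,"ty":0,"tz":0.03,"roll":0},{"grip":0.15,"tx":0,"ty":0,"tz":0.06,"roll":0},{"grip":0.15,"tx":0,"ty":0,"tz":0.06,"roll":0}]' 25 >/dev/null
python3 d.py .497 -.114 .095
```

```text
t 22.4 pos [ 0.4938 -0.1133  0.1226] yhead 94.3 F [-0.1346 -0.5817 -0.58  ] Ftool [ 0.1763 -0.5708  0.5796] w 0.023014994744586462 g 24.99978169798851
shares [-0.0217 -0.0068  0.1841]
t 22.7 pos [ 0.4947 -0.1136  0.1145] yhead 94.31 F [ 0.4964  0.7994 -1.4491] Ftool [-0.556   0.7592  1.449 ] w 0.02297244665839097 g 24.999743476510048
shares [-0.0149 -0.004   0.1298]
```

```bash
python3 -m jog '[{"grip":0.15,"tx":-0.012,"ty":0,"tz":0.03,"roll":0},{"grip":0.15,"tx":-0.012,"ty":0,"tz":0.06,"roll":0},{"grip":0.15,"tx":-0.012,"ty":0,"tz":0.09,"roll":0},{"grip":0.15,"tx":-0.012,"ty":0,"tz":0.11,"roll":0},{"grip":0.15,"tx":-0.012,"ty":0,"tz":0.11,"roll":0}]' 25 >/dev/null
python3 d.py .497 -.114 .095
```

```text
t 23.2 pos [ 0.4964 -0.1134  0.0977] yhead 94.31 F [ 0.0272  0.1631 -0.3196] Ftool [-0.0397  0.1604  0.3197] w 0.023184707731019667 g 24.999743476510048
shares [-0.004  -0.0045  0.0182]
```

```bash
for i in 1 2; do python3 -m jog '[{"grip":0.15,"tx":0,"ty":0,"tz":0.009,"roll":0},{"grip":0.15,"tx":0,"ty":0,"tz":0.009,"roll":0},{"grip":0.15,"tx":0,"ty":0,"tz":0.009,"roll":0}]' 25 >/dev/null
python3 d.py; done
```

```text
t 23.5 pos [ 0.4969 -0.1136  0.0971] yhead 94.3 F [ 0.3871 -0.0673 -0.8554] Ftool [-0.3808 -0.0962  0.8555] w 0.022973533280553966 g 24.99973274767399
t 23.8 pos [ 0.4968 -0.1136  0.0956] yhead 94.31 F [ 0.4197 -0.3842 -0.687 ] Ftool [-0.3897 -0.4148  0.687 ] w 0.023021422482791834 g 24.999772757291794
```

```bash
for i in 1 2; do python3 -m jog '[{"grip":0.15,"tx":0,"ty":0,"tz":0.006,"roll":0},{"grip":0.15,"tx":0,"ty":0,"tz":0.006,"roll":0},{"grip":0.15,"tx":0,"ty":0,"tz":0.006,"roll":0}]' 25 >/dev/null
python3 d.py; done
```

```text
t 24.1 pos [ 0.4972 -0.1137  0.095 ] yhead 94.3 F [-0.4829  0.5515  1.7592] Ftool [ 0.4388  0.5858 -1.7596] w 0.023091395986321282 g 25.000228732824326
t 24.4 pos [ 0.4981 -0.1137  0.0948] yhead 94.3 F [0.9205 0.9261 5.344 ] Ftool [-1.0025  0.8514 -5.3416] w 0.02293707040566768 g 25.002012625336647
```

```bash
python3 -m jog '[{"grip":0.15,"tx":0,"ty":0,"tz":-0.006,"roll":0},{"grip":0.15,"tx":0,"ty":0,"tz":-0.006,"roll":0}]' 4 >/dev/null
python3 -m jog '[{"grip":0.6,"tx":0,"ty":0,"tz":0,"roll":0},{"grip":0.6,"tx":0,"ty":0,"tz":0,"roll":0},{"grip":0.6,"tx":0,"ty":0,"tz":0,"roll":0},{"grip":0.6,"tx":0,"ty":0,"tz":0,"roll":0},{"grip":0.6,"tx":0,"ty":0,"tz":0,"roll":0},{"grip":0.6,"tx":0,"ty":0,"tz":-0.2,"roll":0},{"grip":0.6,"tx":0,"ty":0,"tz":-0.5,"roll":0},{"grip":0.6,"tx":0,"ty":0,"tz":-0.8,"roll":0},{"grip":0.6,"tx":0,"ty":0,"tz":-1,"roll":0},{"grip":0.6,"tx":0,"ty":0,"tz":-1,"roll":0}]' 4 >/dev/null
python3 d.py
python3 - <<'E'
from rig import read_camera
from h import *
c=read_camera("scene"); cv2.imwrite("pics/e.png",cv2.resize(c["color"][110:270,130:310],None,fx=3.6,fy=3.6))
W=cloud(c); g=c["color"].astype(int); z=W[...,2]
for lo,hi in((.12,.135),(.043,.06)):
  m=(z>lo)&(z<hi)&(W[...,0]<.7); k,l,s,ce=cv2.connectedComponentsWithStats(m.astype(np.uint8))
  for i in range(1,k):
    if s[i,4]>12: q=W[l==i]; print(ce[i].round(),q.mean(0).round(4),q[:,2].max().round(4))
E
```

```text
t 25.6 pos [ 0.4996 -0.1146  0.2496] yhead 94.31 F [-0.6701  0.2827 -0.2184] Ftool [0.6488 0.3332 0.2112] w 0.05644048273336619 g 0.0
[ 3. 33.] [0.6768 2.1412 0.1274] 0.1347
[183. 144.] [0.573  0.1444 0.1281] 0.1349
[163. 153.] [0.5109 0.1394 0.1283] 0.1349
[229. 199.] [ 0.4978 -0.117   0.1275] 0.1312
[ 5. 46.] [0.6648 2.1381 0.0515] 0.0599
[186. 171.] [0.5725 0.144  0.0489] 0.0599
[232. 173.] [0.6471 0.0452 0.0517] 0.06
[167. 181.] [0.5089 0.1382 0.0489] 0.0598
[201. 190.] [0.543  0.0422 0.0516] 0.0596
[259. 201.] [ 0.6101 -0.0906  0.0516] 0.0599
[231. 230.] [ 0.495  -0.1202  0.0514] 0.0598
[377. 255.] [ 0.6456 -0.3749  0.0509] 0.0585
[401. 269.] [ 0.6415 -0.4274  0.0517] 0.0599
[393. 292.] [ 0.5812 -0.4432  0.0517] 0.06
```

View pics/e.png

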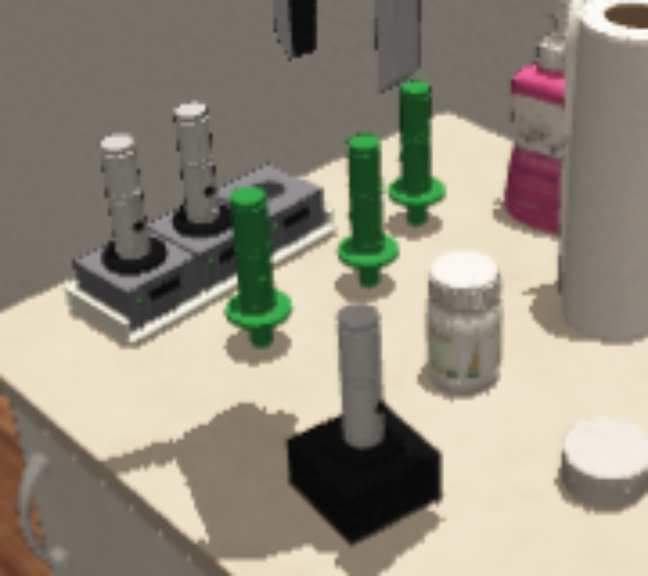

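The handle stands upright and fully seated in the stand (crop (362,380)), its top at 0.131 m against 0.130 m expected. The two firm handles remain seated and the gripper is clear.

```bash
python3 -c "
from rig import job_done
print(job_done())"
```

```text
the job is handed in; nothing more can be done
None
```

The loose handle was in the far well; I slid it between its stops, drew it out, seated it in the black repair stand and let go, with the two firm handles left seated, and handed the job in at about 26 s (wiggling and sliding pushes stayed around 5 N).

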